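Hold a strip down in the end-drilling jig

TASK

Slide the light wooden strip, blue end first, along the floor of the jig's channel until that end is fully home against the stop, and let go of it. Then press the black plunger knob down until its green ring meets the top of the steel collar (the ring is partly sunk in it; never go on to the red ring), and finish while still holding it pressed there, so that a colleague can drill the end of the strip. Leave the dark strip and the other loose things on the bench where they are.

Things in the scene. Friction and masses are not known exactly. Their poses are not given: they have to be found in the camera images.
- strip: Loose light (honey-coloured) wooden strip, 40 wide (its x) x 200 long (its y) x 24 high (z), about 0.11 kg, lying flat; its origin is the centre of the underside. The last 18 mm at its -y end are painted blue.
- strip_head (a point): Point on the strip: middle of the lower edge of the blue end face, at (0, -100, 0) mm in the strip's frame.
- jig: Fixed end-drilling jig; origin on the bench surface below the plunger's axis. Grey base 12 mm thick (x -58..58, y -55..105 mm) with a channel along the jig's y. The strip slides in from the +y end towards -y. Fully home, the strip's origin is at (0, 60, 12) mm, its y axis along the jig's y, its last 83 mm sticking out of the mouth's flares.
- jig_stop (a point): Foot of the dark stop's face, in mid-channel at the -y end, at (0, -40, 12) mm in the jig's frame, on the channel floor (12 mm above the bench). The stop is 116 mm wide, 40 mm high above the bench.
- jig_mouth (a point): Mid-channel floor at the +y end of the two straight fences, at (0, 55, 12) mm in the jig's frame. White fences: 44 mm apart inside (2 mm play each side of the strip), 18 mm thick, tops 34 mm above the bench. From here they flare out to y = 77 mm, where they are about 70 mm apart inside and 90 mm over the outsides.
- jig_collar (a point): Centre of the top of the steel collar (30 mm diameter) round the plunger's stem, 105 mm above the bench at (0, 0, 105) in the jig's frame. It sits on a blue C-frame, 50 mm wide (jig y -25..25): column at x 45..75 mm, arm over the channel at x -30..75, 75 to 101 mm above the bench.
- plunger (a joint): Plunger travel straight down, m: 0 = up at rest, 0.033 = its end; springs back up if released. Green ring on its stem at the collar's top from 0.018 to 0.026; red ring from 0.029. The sprung pad meets a strip in the channel at 0.014. Push needed: about 2 N to start, 4 N at 0.014, then 2 N more as the pad touches and 0.85 N per further mm (12 to 13 N at 0.022).
- plunger_top (a point): Centre of the flat top of the black mushroom knob, 50 mm diameter and 22 mm high, steady on its vertical axis; 161 mm above the bench at rest, and lower by the travel when pressed.
- pad: Round rubber pad, 28 mm diameter, at the foot of the plunger; origin at the centre of its underside, 50 mm above the bench at rest, 14 mm above the top of a strip in the channel.
- dark_strip: Loose dark wooden strip of the same size and frame as the light one, no paint; stays where it is. The two strips may lie in either place.
- glue: Loose white glue bottle with a yellow label and orange cap, 60 mm diameter, 170 high, origin under its centre.
- tape: Loose yellow tape roll lying flat, 100 mm diameter, 25 high, origin under its centre.
- mallet: Loose rubber mallet lying along its x, handle to -x, 290 mm long, head 90 mm wide and 55 high; origin on the bench below the middle of the shaft.
Things that resemble listed ones, but are neither listed nor needed, are in the scene too. Of the things like the strip, leave any that is pink or white; of the rest the larger one is meant.

How it is judged:
By the outcome, as a careful person would: the job done as asked, in the order asked, and still so for the second after the job is handed in, while the arm keeps its last pose, push and grip.
It also fails if it takes over 59 s, if anything falls off the work surface, if the arm or the gripper's body presses on something with over 40 N, if the wrist force passes 120 N, or if a joint passes its speed limit or range.

ROBOT

A 6-joint arm with a two-finger parallel gripper is mounted at the origin on the work surface. World frame = base frame: x ahead of the robot, y to its left, z up, the work surface at z = 0. Lengths are in mm, angles in degrees, forces in N, time in s.
With the tool pointing down it reaches from about 400 to 825 mm from the base axis. Payload 7 kg.
Tool frame: the origin (TCP) lies at the centre of the arm's flange, where the gripper is bolted on; the fingertips stand ahead of it and the grasp point (between the pads) lies 159 mm ahead of it (env.tcp_to_tips is the z of the fingertips in the tool frame, in mm); z points along the fingers, y is the direction in which the jaws open and shut (so a half turn about z gives the same grasp; the last joint's range is limited). The gripper opens to 88 mm and grips with 3 to 60 N. Pads are 19 mm wide; open, the fingers measure 130 mm over their backs; the gripper's body (78 mm by 193 mm) begins 47 mm behind the grasp point.
Start: joints at [-47.607, 20.546, 0.682, 0, -70.136, -16.507], TCP at [294.667, -607.262, 404.661] pointing down, gripper open.
Joint ranges: [-176.03, 176.03], [-82.01, 121.73], [-58.28, 71.71], [-173.87, 95.51], [-174.79, -0.11], [-173.66, 173.66]. Speed limits (degrees/s): [136.94, 136.94, 172.46, 180, 180, 180].

INTERFACE

Orientations are given as [roll, pitch, yaw] about the fixed x, y, z axes, in that order (R = Rz(yaw) Ry(pitch) Rx(roll)).
In Python, from workcell import env gives the robot as it stands.
- The arm moves only by the tool carry_out, never from a script. Its argument "increments" is a list of rows, each a list of 3 entries, a list of its own where there are three numbers: the shift along the tool's x, y, z in mm, then the turn, a rotation vector about the tool's x, y, z in rad, then the opening, from 0 (shut) to 1 (fully open). In form: [[[tx, ty, tz], [ax, ay, az], fingers], ...]. A call has 1 to 20 rows; each row is the pose to reach, as a shift and turn from the pose commanded when the call began, along the tool's axes at that moment; what a row does not reach only later rows make up. A row lasts 1/12 s, in which the tool goes at most 41.7 mm and 7.16 degrees, less where a joint would pass 70% of its speed; a pose out of reach is approached as far as the arm can. A call with a gripper value outside its range is refused whole. The fingers move at their own pace and stop on an object; "force" is the grip in N (left out, the last holds). Time passes only in rows, so rows that repeat a pose let the fingers close. It gives the time, the measured TCP pose, the force and the opening at its end, in the units of the state.
- env.state(): the state, without advancing time (a new reading comes with each control period).
- env.camera(name): name is "scene" or "top"; returns (picture, depth): 480x640x3 uint8, red, green, blue; 480x640 float32, mm along the optical axis (not along the pixel's ray), 0 where there is no reading.
- env.get_calibration(name): a dict with "fx", "fy", "cx", "cy" (pixels), "k1" (the pictures are not rectified: a ray, as slopes to the right and down, at radius r is drawn at 1 + k1 r^2 times it, then the intrinsics apply), "origin" and "orientation" of the camera in the world. Camera axes: x right, y up, looking along -z (the intrinsics and any distortion apply to the point x, -y, -z); pixel columns grow to the right and rows downward; lengths in mm; the calibration is good to about 2 mm. A picture is of the moment at which its call begins. get_calibration takes no time and is no camera call.
- env.sign_off(): hands the job in, once; it reports no verdict.
The state is a dict: "clock": time; "joints": joint angles; "joint_velocities": joint speeds; "joint_torque": joint torques, N m; "eef_pos": TCP position; "ee_rot": TCP orientation; "wrist_force": force on the tool from outside, world axes, zero at the start; "torque": the same for the moment, N m; "finger_gap": finger opening in mm.
Only numpy, scipy, OpenCV 4.12 (cv2) and the standard library are available. Lean on these libraries where they do the work, as an engineer would, in place of code of your own. Each camera call takes 0.05 s, during which the arm holds its last target.

## Working session

There is one attempt and no reset: what is moved stays moved. The work goes in short steps, Python scripts to look and compute and a tool call to move; the robot and the scene stay as the last step left them, time stands still between calls to the robot, and variables do not carry over. Pictures are saved under pics/ and viewed, and the job is handed in when it is done.

Besides the shell and the picture viewer there is one more tool, called after "Call:" by a JSON object that holds its "name" and its "arguments", one argument or row to a line. carry_out: Moves the arm, as the interface text tells. Its arguments: {"type":"object","properties":{"increments":{"type":"array"},"force":{"type":"number"}},"required":["increments"]}

```bash
mkdir -p pics; ls; python3 - <<'E'
from workcell import env
import cv2, numpy as np
print(env.state(), env.tcp_to_tips)
for n in ("scene","top"):
    p,d=env.camera(n); print(env.get_calibration(n))
    cv2.imwrite(f"pics/{n}0.png",p[:,:,::-1]); np.savez(f"{n}0.npz",p=p,d=d)
E
```

```text
pics
{'clock': 0.0, 'joints': array([-4.76063839e+01,  2.05904314e+01,  6.33633946e-01, -1.79783233e-02,
       -7.01340873e+01, -1.65066311e+01]), 'joint_velocities': array([ 0.09445629,  0.05219855,  0.03046588, -0.02490682, -0.05965971,
       -0.01271354]), 'joint_torque': array([ 3.30801277e-04, -5.82726073e+01,  2.93056262e+01,  6.99755609e+00,
        6.77667311e-03, -1.99087417e-04]), 'eef_pos': array([ 294.61191215, -607.10272029,  403.73944071]), 'ee_rot': array([ 1.79908059e+02, -9.62071322e-03, -1.54119130e+02]), 'wrist_force': array([-0.5147883 , -0.3476292 , -0.07296971]), 'torque': array([0.00670887, 0.0052011 , 0.00951427]), 'finger_gap': 87.64918339528683} 178.1
{'fx': 582.7118223226308, 'fy': 582.7118223226308, 'cx': 317.11116976367214, 'cy': 249.4993838374136, 'k1': -0.1741097077674676, 'origin': array([1343.83360766,   32.62380914, 1286.1248425 ]), 'orientation': array([33.64254532, -0.79340173, 89.73060056])}
{'fx': 436.2644051925214, 'fy': 436.2644051925214, 'cx': 326.163831630874, 'cy': 230.1267519842012, 'k1': -0.03458265315386658, 'origin': array([ 382.594839  ,   51.75079398, 1010.06623833]), 'orientation': array([  9.35570496,  -1.49886483, -89.11556008])}
```

View pics/scene0.png

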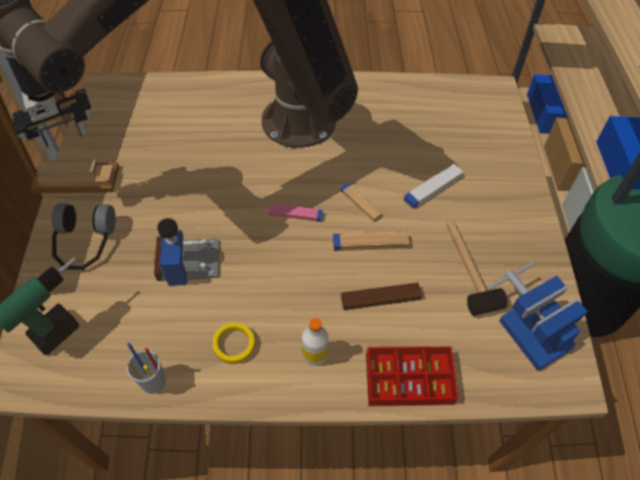

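View pics/top0.png

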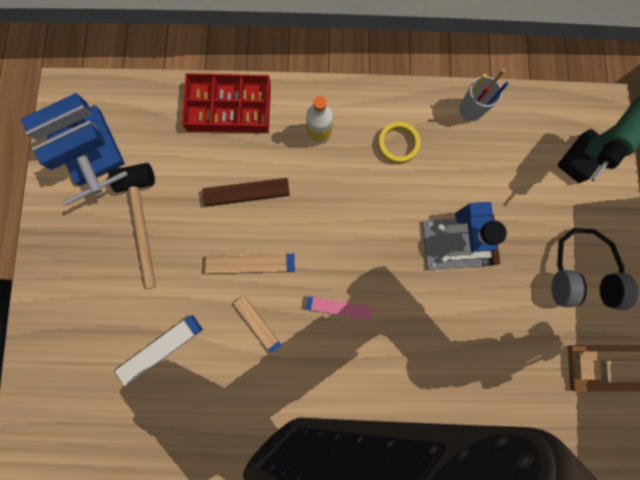

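The things like the light strip, by pixel in the top view:
- Honey strip with a blue end at (250,263).
- Smaller honey strip with a blue tip at (257,325).
- White strip at (157,350).
- Pink strip at (338,308).
- Dark strip at (245,192).

I choose (250,263): it is honey-coloured and the larger of the two honey ones. In the scene view it is at (372,241). The jig is at (460,240) in the top view, with its mouth towards the left, which is +y. I'll check both in close crops.

```bash
cat > h.py <<'E'
import numpy as np, cv2
from scipy.spatial.transform import Rotation as Ro
from workcell import env
def cam(n):
    c=env.get_calibration(n); K=np.array([[c['fx'],0,c['cx']],[0,c['fy'],c['cy']],[0,0,1]])
    return K,np.array([c['k1'],0,0,0.]),np.array(c['origin']),Ro.from_euler('xyz',c['orientation'],degrees=True).as_matrix()
def rays(n,px):
    K,D,o,R=cam(n); u=cv2.undistortPoints(np.array(px,float).reshape(-1,1,2),K,D).reshape(-1,2)
    v=np.c_[u[:,0],-u[:,1],-np.ones(len(u))]@R.T
    return o,v
def plane(n,px,z):
    o,v=rays(n,px); return o+v*((z-o[2])/v[:,2])[:,None]
def two(pa,pb,a="top",b="scene"):
    o1,v1=rays(a,[pa]);o2,v2=rays(b,[pb]);v1=v1[0];v2=v2[0]
    s=np.linalg.lstsq(np.c_[v1,-v2],o2-o1,rcond=None)[0]
    p,q=o1+s[0]*v1,o2+s[1]*v2
    return (p+q)/2,np.linalg.norm(p-q)
def proj(n,P):
    K,D,o,R=cam(n); q=(np.array(P,float).reshape(-1,3)-o)@R
    q=q*[1,-1,-1]
    return cv2.projectPoints(q.reshape(-1,1,3),np.zeros(3),np.zeros(3),K,D)[0].reshape(-1,2)
def depthpt(n,d,px):
    o,v=rays(n,px); return np.array([o+v[i]*d[int(round(p[1])),int(round(p[0]))] for i,p in enumerate(px)])
E
python3 - <<'E'
import numpy as np,cv2
t=np.load("top0.npz")['p'][:,:,::-1]; s=np.load("scene0.npz")['p'][:,:,::-1]
a=cv2.resize(t[180:290,190:310],None,fx=3.3,fy=3.3,interpolation=cv2.INTER_CUBIC)
b=cv2.resize(s[180:290,320:440],None,fx=3.3,fy=3.3,interpolation=cv2.INTER_CUBIC)
cv2.imwrite("pics/c1.png",np.hstack([a,b]))
a=cv2.resize(t[190:280,410:515],None,fx=3.8,fy=3.8,interpolation=cv2.INTER_CUBIC)
b=cv2.resize(s[210:300,140:245],None,fx=3.8,fy=3.8,interpolation=cv2.INTER_CUBIC)
cv2.imwrite("pics/c2.png",np.hstack([a,b]))
E
```

```text
(no output)
```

View pics/c1.png

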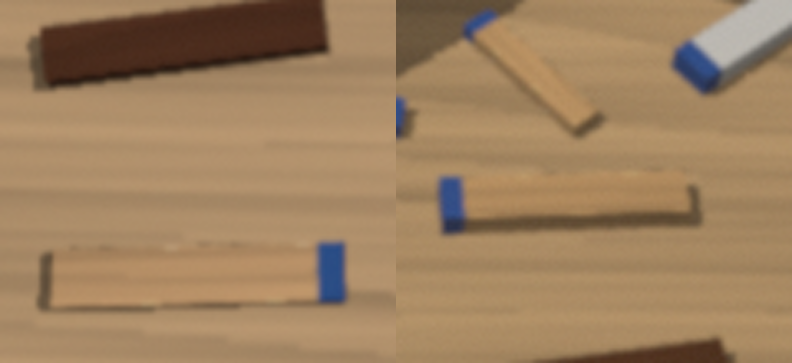

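View pics/c2.png

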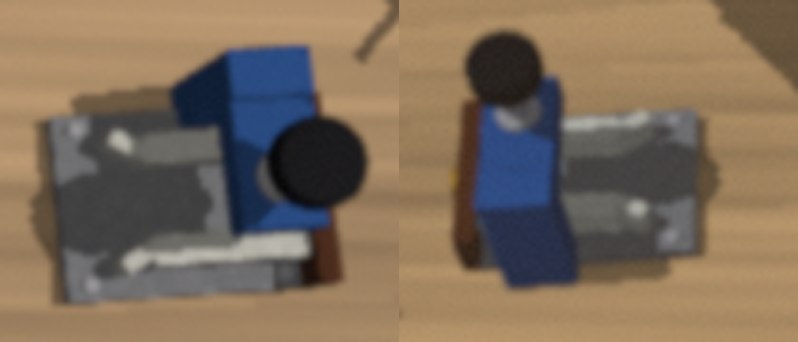

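The crops confirm the choice: a honey strip with its blue end towards -y, and the jig with its column on the +x side. I'll measure the strip and the jig using colour and height masks.

```bash
cat > m.py <<'E'
from h import *
def world(n,d):
    H,W=d.shape; u,v=np.meshgrid(np.arange(W),np.arange(H)); px=np.c_[u.ravel(),v.ravel()]
    o,r=rays(n,px); P=o+r*d.ravel()[:,None]; P[d.ravel()==0]=np.nan
    return P.reshape(H,W,3)
E
python3 - <<'E'
from m import *
rois={'top':(195,240,305,285),'scene':(325,222,420,258)}
for n in ('top','scene'):
    f=np.load(n+"0.npz"); W=world(n,f['d']); x0,y0,x1,y1=rois[n]
    z=W[y0:y1,x0:x1,2]; print(n,"bench z",np.nanmedian(z[z<12]),"top z",np.nanmedian(z[z>15]))
    m=((z>14)&(z<40)).astype(np.uint8)
    c=max(cv2.findContours(m,0,2)[0],key=cv2.contourArea)
    P=W[y0:y1,x0:x1][m>0]; 
    r=cv2.minAreaRect(P[:,:2].astype(np.float32)); print("rect",r, "mean",P.mean(0))
    hsv=cv2.cvtColor(f['p'],cv2.COLOR_RGB2HSV)[y0:y1,x0:x1]
    b=cv2.inRange(hsv,(100,120,60),(130,255,255))&(m*255)
    ys,xs=np.where(b>0); Q=plane(n,np.c_[xs+x0,ys+y0],24); print("blue",Q.mean(0),np.ptp(Q,0), W[y0:y1,x0:x1][b>0].mean(0))
    # colour outline of top face: rect of pixel mask cast on plane 24
    px=c.reshape(-1,2)+[x0,y0]; Q=plane(n,px,24); print("contour rect@24",cv2.minAreaRect(Q[:,:2].astype(np.float32)))
# jig: heights
for n,(x0,y0,x1,y1) in {'top':(405,190,520,285),'scene':(145,210,245,300)}.items():
    f=np.load(n+"0.npz"); W=world(n,f['d'])[y0:y1,x0:x1]; z=W[...,2]
    im=np.clip((z)*1.5,0,255); im=np.nan_to_num(im).astype(np.uint8)
    cv2.imwrite(f"pics/hz_{n}.png",cv2.resize(cv2.applyColorMap(im,cv2.COLORMAP_JET),None,fx=5,fy=5,interpolation=0))
    for lo,hi in ((8,17),(28,38),(36,45),(96,104.5),(155,166)):
        m=(z>lo)&(z<hi)
        if m.sum()>4:
            P=W[m]; print(n,lo,hi,m.sum(),"medz",np.median(P[:,2]).round(1),"rect",cv2.minAreaRect(P[:,:2].astype(np.float32)))
E
```

```text
top bench z -0.5522325814769147 top z 23.38001832230043
rect ((466.6534423828125, 200.56103515625), (40.64662551879883, 201.88214111328125), 2.50457763671875) mean [466.1640963  199.85116608  23.33891781]
blue [470.8495455  108.78909582  24.        ] [36.38195995 14.50542763  0.        ] [470.85273571 108.78869024  23.99885127]
contour rect@24 ((466.1698913574219, 199.96401977539062), (40.57291793823242, 200.6667022705078), 2.530266761779785)
scene bench z -1.2034012954881064 top z 22.31341604743625
rect ((466.4411315917969, 196.5592041015625), (48.20416259765625, 198.37570190429688), 2.1259946823120117) mean [469.57057047 195.12662197  22.09933969]
blue [474.48556081 104.51558552  24.        ] [35.17320394 12.83610507  0.        ] [473.63303453 104.5856796   22.75887791]
contour rect@24 ((472.28350830078125, 196.11822509765625), (49.056800842285156, 198.42034912109375), 1.9831684827804565)
top 8 17 1773 medz 11.6 rect ((530.9214477539062, -272.253173828125), (131.58897399902344, 148.24403381347656), 6.216616153717041)
top 28 38 614 medz 33.5 rect ((536.1105346679688, -296.9855041503
[... 438 characters left out ...]
542602539), 89.88352966308594)
scene 8 17 818 medz 11.6 rect ((493.6346740722656, -266.5777282714844), (217.05484008789062, 254.78517150878906), 3.5326077938079834)
scene 28 38 410 medz 33.4 rect ((540.306640625, -301.9286193847656), (139.79464721679688, 133.5311279296875), 88.70171356201172)
scene 36 45 277 medz 39.0 rect ((541.6987915039062, -310.3191833496094), (128.47804260253906, 128.32273864746094), 84.83491516113281)
scene 96 104.5 447 medz 101.0 rect ((549.813232421875, -308.2497253417969), (106.99244689941406, 50.468406677246094), 4.047680377960205)
scene 155 166 265 medz 160.1 rect ((526.5560302734375, -309.774658203125), (47.972652435302734, 47.785682678222656), 35.42711639404297)
```

```bash
python3 - <<'E'
from m import *
for n,k0 in (('top',(525,-306.8)),('scene',(526.5,-309.8))):
    f=np.load(n+"0.npz"); W=world(n,f['d']); 
    m=(np.abs(W[...,2]-160.4)<4)&(np.hypot(W[...,0]-k0[0],W[...,1]-k0[1])<40)
    c=max(cv2.findContours(m.astype(np.uint8),0,1)[0],key=cv2.contourArea).reshape(-1,2)
    Q=plane(n,c,161); print(n,"knob",cv2.minEnclosingCircle(Q[:,:2].astype(np.float32)),Q.mean(0))
    k=Q.mean(0)[:2]
    # jig-ish frame with yaw guess 4.5
    for yaw in (4.5,):
        R=Ro.from_euler('z',yaw,degrees=True).as_matrix()[:2,:2]
        J=(W[...,:2]-k)@R; z=W[...,2]
        # outer +y edge of base: for bins in x, max y with z>6
        near=(np.abs(J[...,0])<75)&(J[...,1]>-70)&(J[...,1]<130)
        out=[]
        for x in np.arange(-50,51,5):
            s=near&(np.abs(J[...,0]-x)<2.5)&(z>6)&(z<17)
            if s.sum()>3: out.append((x,J[s][:,1].max()))
        out=np.array(out); p=np.polyfit(*out.T,1); print("end edge slope deg",np.degrees(np.arctan(p[0])),"y at0",p[1])
        for sgn in (1,-1):
            o=[];q=[]
            for y in np.arange(30,101,4):
                s=near&(np.abs(J[...,1]-y)<2)&(z>6)&(z<17)&(J[...,0]*sgn>35)
                if s.sum()>1: o.append((y,(J[s][:,0]*sgn).max()*sgn))
            o=np.array(o); p=np.polyfit(*o.T,1) if len(o)>3 else None
            if p is not None: print("side",sgn,len(o),"ang",np.degrees(np.arctan(-p[0])),"x at 60",np.polyval(p,60))
            # fence inner edge
            for y in np.arange(26,90,4):
                s=near&(np.abs(J[...,1]-y)<2)&(z>28)&(z<38)&(J[...,0]*sgn>10)&(J[...,0]*sgn<52)
                if s.sum()>1: q.append((y,(J[s][:,0]*sgn).min()*sgn,(J[s][:,0]*sgn).max()*sgn))
            print("fence",sgn,np.round(q,1).tolist())
E
```

```text
top knob ((525.4556274414062, -305.55450439453125), 25.51468849182129) [ 525.65406917 -305.75463257  161.        ]
end edge slope deg -0.1876382666512716 y at0 104.83868510141882
side 1 18 ang 0.7152198902285241 x at 60 56.70117971483925
fence 1 [[26.0, 22.3, 38.2], [30.0, 21.6, 38.5], [34.0, 22.2, 38.4], [38.0, 22.7, 39.8], [42.0, 23.0, 39.1], [46.0, 23.2, 39.7], [50.0, 23.4, 39.7], [54.0, 22.0, 38.5], [58.0, 26.3, 35.6], [62.0, 26.3, 38.6], [66.0, 31.4, 41.4], [70.0, 31.3, 40.9], [74.0, 32.6, 43.0]]
side -1 18 ang 0.3731447803219858 x at 60 -57.50306652894151
fence -1 [[26.0, -24.0, -40.0], [30.0, -23.9, -39.8], [34.0, -23.4, -39.8], [38.0, -23.2, -39.4], [42.0, -23.0, -39.6], [46.0, -22.5, -39.0], [50.0, -22.2, -39.0], [54.0, -22.3, -38.3], [58.0, -26.6, -36.1], [62.0, -28.2, -38.2], [66.0, -30.6, -42.1], [70.0, -32.7, -44.0], [74.0, -35.0, -42.0]]
scene knob ((528.800537109375, -308.8726806640625), 26.308181762695312) [ 529.16359549 -309.60585236  161.        ]
end edge slope deg 3.0942740166874794 y at0 104.24197473440529
side 1 18 ang -0.8434002971639029 x at 60 55.82970310568417
fence 1 [[26.0, 17.3, 51.6], [30.0, 18.3, 38.2], [34.0, 20.0, 41.9], [38.0, 17.6, 36.5], [42.0, 20.5, 38.6], [46.0, 21.4, 38.6], [50.0, 19.9, 38.0], [54.0, 23.5, 40.3], [58.0, 20.3, 38.4], [62.0, 25.9, 38.7], [66.0, 28.7, 40.8], [70.0, 27.7, 39.0], [74.0, 30.6, 37.0]]
side -1 12 ang -0.4701131505545499 x at 60 -59.64880045945764
fence -1 [[26.0, -23.7, -45.3], [30.0, -24.1, -44.9], [34.0, -23.5, -39.6], [38.0, -23.6, -42.2], [42.0, -22.8, -39.8], [46.0, -23.5, -43.8], [50.0, -22.1, -39.7], [54.0, -24.3, -41.2], [58.0, -28.0, -39.0], [62.0, -29.2, -43.4], [66.0, -34.4, -44.6], [70.0, -33.9, -49.0], [74.0, -37.1, -41.0]]
```

View pics/hz_top.png

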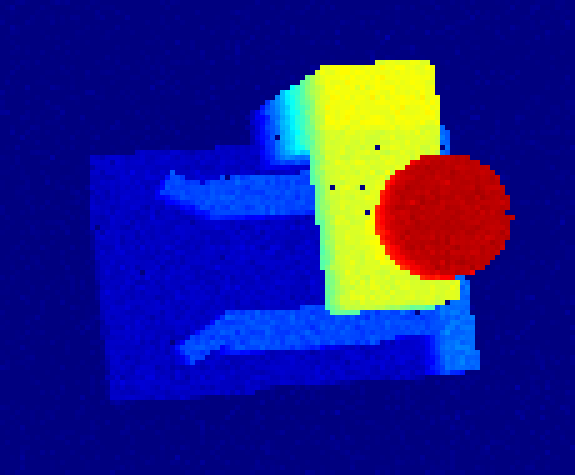

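```bash
python3 - <<'E'
from m import *
for n,k in (('top',(525.6,-305.7)),('scene',(529,-309.2))):
    f=np.load(n+"0.npz"); W=world(n,f['d']); R=Ro.from_euler('z',4.5,degrees=True).as_matrix()[:2,:2]
    J=(W[...,:2]-np.array(k))@R; z=W[...,2]
    for sgn in (1,-1):
        y0=28 if sgn>0 else -20
        s=(J[...,1]>y0)&(J[...,1]<54)&(z>30)&(z<37)&(J[...,0]*sgn>12)&(J[...,0]*sgn<48)
        p=J[s]; a=np.polyfit(p[:,1],p[:,0],1); print(n,sgn,s.sum(),"yaw",4.5-np.degrees(np.arctan(a[0])),"x at y=40",np.polyval(a,40),"ctr",p.mean(0))
    s=(z>98)&(z<104)&(np.abs(J[...,0])<90)&(np.abs(J[...,1])<40)
    p=W[s][:,:2].astype(np.float32); print("arm",cv2.minAreaRect(p))
    # whole base footprint from z>6 near edges
    s=(z>6)&(z<17)&(np.abs(J[...,0])<62)&(J[...,1]>60)&(J[...,1]<112)
    print("base end",cv2.minAreaRect(W[s][:,:2].astype(np.float32)))
    if n=='top':
        # base long edges through subpixel: bench/base mask
        for sgn in (1,-1):
            E=[]
            for c in np.arange(425,470):
                col=np.where((z[200:280,c]>6))[0]
                r=(col.min() if sgn>0 else col.max())+200
                E.append((c,r-.5 if sgn>0 else r+.5))
            E=np.array(E); Q=plane(n,E,12); jj=(Q[:,:2]-np.array(k))@R
            jj=jj[(jj[:,1]>30)&(jj[:,1]<100)]
            a=np.polyfit(jj[:,1],jj[:,0],1); print("long edge",sgn,"yaw",4.5-np.degrees(np.arctan(a[0])),np.polyval(a,60))
E
```

```text
top 1 82 yaw 4.30304767792178 x at y=40 30.749436885900863 ctr [30.75210722 40.7768288 ]
top -1 221 yaw 2.4665605154976125 x at y=40 -31.145259913538595 ctr [-31.88364791  19.20333888]
arm ((548.382568359375, -304.2671203613281), (105.71890258789062, 50.84335708618164), 4.67441987991333)
base end ((518.6677856445312, -222.97491455078125), (116.2001953125, 45.83240509033203), 4.759950160980225)
long edge 1 yaw 5.323423604620555 57.659033011188235
long edge -1 yaw 4.90475360209248 -58.52649442677133
scene 1 49 yaw 1.4705636230822376 x at y=40 29.684173241552635 ctr [29.72445479 40.76113542]
scene -1 75 yaw 0.12041060247654478 x at y=40 -32.060671068791855 ctr [-32.58807765  33.11367065]
arm ((550.3984985351562, -308.20831298828125), (105.81893920898438, 50.468406677246094), 4.047680377960205)
base end ((522.2603149414062, -228.20358276367188), (122.62327575683594, 42.43716049194336), 5.005492210388184)
```

```bash
cat > g.py <<'E'
import numpy as np
def go(p,yaw,q,yaw2):
    a=np.radians(yaw); R=np.array([[np.cos(a),np.sin(a),0],[np.sin(a),-np.cos(a),0],[0,0,-1]])
    s=np.round(R.T@(np.array(q)-p),1); t=np.round(-np.radians(yaw2-yaw),4)
    print("shift",s.tolist(),"turn z",t,"-> pose",np.round(np.array(p)+R@s,2).tolist(),"yaw",round(yaw-np.degrees(t),3))
    return np.array(p)+R@s, yaw-np.degrees(t)
E
python3 - <<'E'
from g import *
p,y=go([294.667,-607.262,404.661],-154.119,[500,0,400],-120)
p,y=go(p,y,[465.1,263.3,260],-87.45)
p,y=go(p,y,[465.1,263.3,183],-87.45)
E
```

```text
shift [-449.8, 456.7, 4.7] turn z -0.5955 -> pose [500.0, -0.03, 399.96] yaw -119.999
shift [-210.6, 161.9, 140.0] turn z -0.5681 -> pose [465.09, 263.31, 259.96] yaw -87.45
shift [0.0, -0.0, 77.0] turn z 0.0 -> pose [465.09, 263.31, 182.96] yaw -87.45
```

Call:
{"name": "carry_out", "arguments": {
  "increments": [
    [[-449.8, 456.7, 4.7], [0, 0, -0.5955], 1],
    [[-449.8, 456.7, 4.7], [0, 0, -0.5955], 1],
    [[-449.8, 456.7, 4.7], [0, 0, -0.5955], 1],
    [[-449.8, 456.7, 4.7], [0, 0, -0.5955], 1],
    [[-449.8, 456.7, 4.7], [0, 0, -0.5955], 1],
    [[-449.8, 456.7, 4.7], [0, 0, -0.5955], 1],
    [[-449.8, 456.7, 4.7], [0, 0, -0.5955], 1],
    [[-449.8, 456.7, 4.7], [0, 0, -0.5955], 1],
    [[-449.8, 456.7, 4.7], [0, 0, -0.5955], 1],
    [[-449.8, 456.7, 4.7], [0, 0, -0.5955], 1],
    [[-449.8, 456.7, 4.7], [0, 0, -0.5955], 1],
    [[-449.8, 456.7, 4.7], [0, 0, -0.5955], 1],
    [[-449.8, 456.7, 4.7], [0, 0, -0.5955], 1],
    [[-449.8, 456.7, 4.7], [0, 0, -0.5955], 1],
    [[-449.8, 456.7, 4.7], [0, 0, -0.5955], 1],
    [[-449.8, 456.7, 4.7], [0, 0, -0.5955], 1],
    [[-449.8, 456.7, 4.7], [0, 0, -0.5955], 1]
  ],
  "force": 20
}}

```text
clock: 1.52
eef_pos: [500.9, 3.2, 399.5]
ee_rot: [180.0, -0.0, -119.8]
wrist_force: [0.5, -0.6, 0.0]
finger_gap: 87.6
```

Call:
{"name": "carry_out", "arguments": {
  "increments": [
    [[-210.6, 161.9, 140], [0, 0, -0.5681], 1],
    [[-210.6, 161.9, 140], [0, 0, -0.5681], 1],
    [[-210.6, 161.9, 140], [0, 0, -0.5681], 1],
    [[-210.6, 161.9, 140], [0, 0, -0.5681], 1],
    [[-210.6, 161.9, 140], [0, 0, -0.5681], 1],
    [[-210.6, 161.9, 140], [0, 0, -0.5681], 1],
    [[-210.6, 161.9, 140], [0, 0, -0.5681], 1],
    [[-210.6, 161.9, 140], [0, 0, -0.5681], 1],
    [[-210.6, 161.9, 140], [0, 0, -0.5681], 1],
    [[-210.6, 161.9, 140], [0, 0, -0.5681], 1],
    [[-210.6, 161.9, 140], [0, 0, -0.5681], 1],
    [[-210.6, 161.9, 140], [0, 0, -0.5681], 1]
  ]
}}

```text
clock: 2.52
eef_pos: [465.3, 262.2, 260.7]
ee_rot: [-180.0, 0.0, -87.5]
wrist_force: [-0.0, 0.5, -0.0]
finger_gap: 87.5
```

```bash
python3 - <<'E'
from h import *
s=env.state(); print(s['eef_pos'],s['ee_rot'])
ims=[]
for n in ("scene","top"):
    p,d=env.camera(n); np.savez(f"{n}1.npz",p=p,d=d)
    P=s['eef_pos']+[0,0,-178.1]; q=proj(n,[P])[0]; print(n,q)
    x,y=int(q[0]),int(q[1]); x=min(max(x,70),570); y=min(max(y,60),420)
    c=p[y-60:y+60,x-70:x+70,::-1]
    ims.append(cv2.resize(c,None,fx=2.8,fy=2.8,interpolation=cv2.INTER_CUBIC))
    print(x-70,y-60)
cv2.imwrite("pics/c3.png",np.hstack(ims))
E
```

```text
[465.33187419 262.21780501 260.70226723] [-1.79962039e+02  4.03551411e-02 -8.75238978e+01]
scene [398.35958631 224.66139563]
328 164
top [216.17657617 260.76264585]
146 200
```

View pics/c3.png

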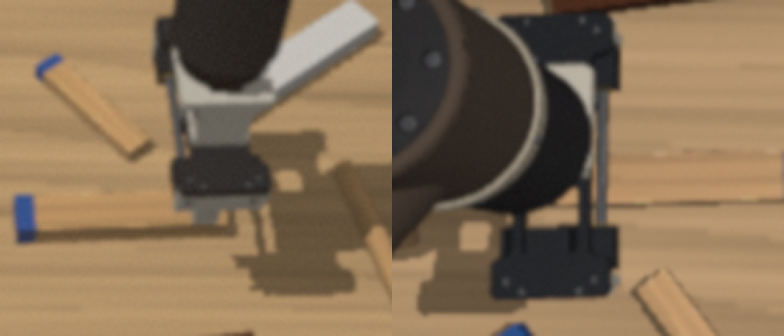

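The gripper straddles the strip's far part: strip in the scene crop at (130,215), fingertips at (205,215). The neighbouring pieces are clear. Next I descend and grip.

Call:
{"name": "carry_out", "arguments": {
  "increments": [
    [[0, 0, 38], [0, 0, 0], 1],
    [[0, 0, 65], [0, 0, 0], 1],
    [[0, 0, 77], [0, 0, 0], 1],
    [[0, 0, 77], [0, 0, 0], 1],
    [[0, 0, 77], [0, 0, 0], 1],
    [[0, 0, 77], [0, 0, 0], 0],
    [[0, 0, 77], [0, 0, 0], 0],
    [[0, 0, 77], [0, 0, 0], 0],
    [[0, 0, 77], [0, 0, 0], 0],
    [[0, 0, 77], [0, 0, 0], 0],
    [[0, 0, 77], [0, 0, 0], 0],
    [[0, 0, 77], [0, 0, 0], 0],
    [[0, 0, 77], [0, 0, 0], 0]
  ],
  "force": 20
}}

```text
clock: 3.7
eef_pos: [465.0, 263.3, 183.0]
ee_rot: [180.0, 0.0, -87.4]
wrist_force: [-1.2, -0.7, 2.2]
finger_gap: 39.9
```

```bash
python3 - <<'E'
from g import *
p,y=[465.09,263.31,182.96],-87.45
p,y=go(p,y,[465.09,263.31,223],-87.45)
p,y=go(p,y,[505.9,-43.3,213],-85.4)
p,y=go([465.09,263.31,182.96],-87.45,[505.9,-43.3,213],-85.4)
E
```

```text
shift [0.0, 0.0, -40.0] turn z -0.0 -> pose [465.09, 263.31, 222.96] yaw -87.45
shift [308.1, -27.1, 10.0] turn z -0.0358 -> pose [505.87, -43.28, 212.96] yaw -85.399
shift [308.1, -27.1, -30.0] turn z -0.0358 -> pose [505.87, -43.28, 212.96] yaw -85.399
```

Call:
{"name": "carry_out", "arguments": {
  "increments": [
    [[0, 0, -15], [0, 0, 0], 0],
    [[0, 0, -30], [0, 0, 0], 0],
    [[25, 0, -30], [0, 0, 0], 0],
    [[55, -5, -30], [0, 0, -0.01], 0],
    [[90, -8, -30], [0, 0, -0.02], 0],
    [[125, -11, -30], [0, 0, -0.0358], 0],
    [[160, -14, -30], [0, 0, -0.0358], 0],
    [[195, -17, -30], [0, 0, -0.0358], 0],
    [[230, -20, -30], [0, 0, -0.0358], 0],
    [[260, -23, -30], [0, 0, -0.0358], 0],
    [[285, -25, -30], [0, 0, -0.0358], 0],
    [[300, -26.5, -30], [0, 0, -0.0358], 0],
    [[308.1, -27.1, -30], [0, 0, -0.0358], 0],
    [[308.1, -27.1, -30], [0, 0, -0.0358], 0],
    [[308.1, -27.1, -30], [0, 0, -0.0358], 0]
  ]
}}

```text
clock: 4.95
eef_pos: [505.7, -43.4, 212.8]
ee_rot: [180.0, 0.0, -85.5]
wrist_force: [-0.2, -0.8, -0.7]
finger_gap: 39.7
```

```bash
cat > look.py <<'E'
from m import *
import sys
tag=sys.argv[1]
s=env.state(); print(s['eef_pos'],s['ee_rot'],s['wrist_force'],s['finger_gap'])
ims=[]
for n,(x,y) in (("scene",(130,190)),("top",(370,190))):
    p,d=env.camera(n); np.savez(f"{n}{tag}.npz",p=p,d=d)
    c=p[y:y+110,x:x+140,::-1]
    ims.append(cv2.resize(c,None,fx=2.8,fy=2.8,interpolation=cv2.INTER_CUBIC))
cv2.imwrite(f"pics/l{tag}.png",np.hstack(ims))
E
python3 look.py 2
```

```text
[505.74626514 -43.35173183 212.82352033] [ 1.79986666e+02  1.52793248e-03 -8.54521774e+01] [-0.16385933 -0.81489547 -0.72816181] 39.724347913014896
```

View pics/l2.png

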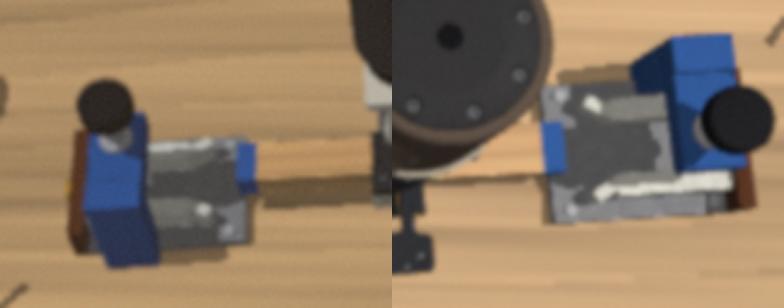

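```bash
cat > rel.py <<'E'
from m import *
import sys
tag=sys.argv[1]; ztop=float(sys.argv[2])
for n,O in (('top',(525.5,-305.7)),('scene',(528.9,-309.1))):
    f=np.load(n+tag+".npz"); W=world(n,f['d']); hsv=cv2.cvtColor(f['p'],cv2.COLOR_RGB2HSV)
    R=Ro.from_euler('z',4.6,degrees=True).as_matrix()[:2,:2]
    J=(W[...,:2]-np.array(O))@R; z=W[...,2]
    blue=cv2.inRange(hsv,(100,100,40),(130,255,255))>0
    m=blue&(J[...,1]>30)&(np.abs(J[...,0])<35)&(J[...,1]<150)&(np.abs(z-ztop)<6)
    print(n,"z",np.median(z[m]))
    c=max(cv2.findContours(m.astype(np.uint8),0,1)[0],key=cv2.contourArea).reshape(-1,2)
    Q=(plane(n,c,ztop)[:,:2]-np.array(O))@R
    print(" blue top in jig frame: mean",Q.mean(0).round(1),"x",Q[:,0].min().round(1),Q[:,0].max().round(1),"y",Q[:,1].min().round(1),Q[:,1].max().round(1))
    s=(np.abs(z-ztop)<5)&(np.abs(J[...,0])<30)&(J[...,1]>80)&(J[...,1]<175)
    p=J[s]; 
    if len(p)>50:
        lo=[];hi=[]
        for y in np.arange(100,150,3):
            q=p[np.abs(p[:,1]-y)<1.5][:,0]
            if len(q)>3: lo.append((y,q.min()));hi.append((y,q.max()))
        for a in (lo,hi):
            a=np.array(a); 
            if len(a)>3: pf=np.polyfit(a[:,0],a[:,1],1); print(" edge x@100",np.polyval(pf,100).round(1),"angle rel",-np.degrees(pf[0]).round(2))
E
python3 rel.py 2 54
```

```text
top z 53.02205839954104
 blue top in jig frame: mean [-1.000e-01  1.092e+02] x -19.2 19.8 y 101.7 116.6
 edge x@100 -18.6 angle rel -0.17
 edge x@100 21.1 angle rel 4.9
scene z 53.04078742250647
 blue top in jig frame: mean [  1.9 107.9] x -18.8 22.0 y 99.9 115.4
 edge x@100 -23.2 angle rel -7.15
 edge x@100 16.6 angle rel -1.93
```

Call:
{"name": "carry_out", "arguments": {
  "increments": [
    [[0, 0, 8], [0, 0, 0], 0],
    [[0, 0, 15], [0, 0, 0], 0],
    [[0, 0, 17.5], [0, 0, 0], 0],
    [[0, 0, 17.5], [0, 0, 0], 0],
    [[6, 0, 17.5], [0, 0, 0], 0],
    [[14, 0, 17.5], [0, 0, 0], 0],
    [[22, 0, 17.5], [0, 0, 0], 0],
    [[29, 0, 17.5], [0, 0, 0], 0],
    [[35, 0, 17.5], [0, 0, 0], 0],
    [[40, 0, 17.5], [0, 0, 0], 0],
    [[40, 0, 17.5], [0, 0, 0], 0],
    [[40, 0, 17.5], [0, 0, 0], 0]
  ]
}}

```text
clock: 6.05
eef_pos: [509.0, -83.6, 195.5]
ee_rot: [-180.0, 0.0, -85.5]
wrist_force: [0.4, 0.1, -0.6]
finger_gap: 39.9
```

```bash
python3 look.py 3; python3 rel.py 3 36.5
```

```text
[508.98283256 -83.60850526 195.47078198] [-1.79998029e+02  1.92117132e-03 -8.54527645e+01] [ 0.38667261  0.06581449 -0.61550978] 39.9440495519709
top z 35.52779858185204
 blue top in jig frame: mean [-0.3 68.4] x -19.5 19.8 y 61.0 75.8
 edge x@100 -18.4 angle rel -0.83
 edge x@100 5.2 angle rel 38.9
scene z 35.03481149754987
 blue top in jig frame: mean [ 0.9 67.6] x -18.0 19.7 y 61.5 72.2
 edge x@100 -19.8 angle rel -0.92
 edge x@100 15.8 angle rel -4.79
```

View pics/l3.png

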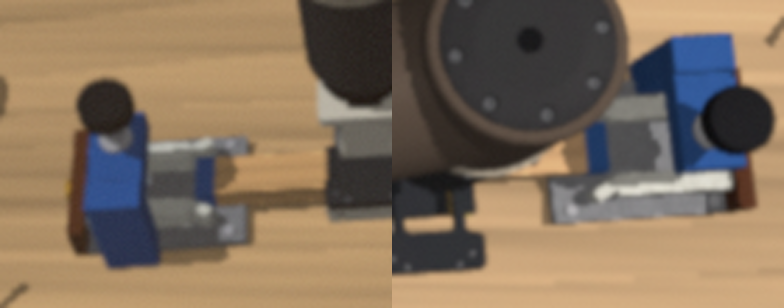

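The strip is centred in the flares: the blue end is in the top crop at (598,148), measured x about 0 and head y about 60. I advance into the fences and watch the force.

Call:
{"name": "carry_out", "arguments": {
  "increments": [
    [[4, 0, 0], [0, 0, 0], 0],
    [[8, 0, 0], [0, 0, 0], 0],
    [[12, 0, 0], [0, 0, 0], 0],
    [[16, 0, 0], [0, 0, 0], 0],
    [[20, 0, 0], [0, 0, 0], 0],
    [[24, 0, 0], [0, 0, 0], 0],
    [[28, 0, 0], [0, 0, 0], 0],
    [[32, 0, 0], [0, 0, 0], 0],
    [[36, 0, 0], [0, 0, 0], 0],
    [[40, 0, 0], [0, 0, 0], 0]
  ]
}}

```text
clock: 6.98
eef_pos: [512.2, -123.4, 195.4]
ee_rot: [180.0, 0.0, -85.4]
wrist_force: [-0.2, -0.4, -0.2]
finger_gap: 39.4
```

Call:
{"name": "carry_out", "arguments": {
  "increments": [
    [[0, 0, 0.4], [0, 0, 0], 0],
    [[0, 0, 0.8], [0, 0, 0], 0],
    [[4, 0, 0.8], [0, 0, 0], 0],
    [[8, 0, 0.8], [0, 0, 0], 0],
    [[12, 0, 0.8], [0, 0, 0], 0],
    [[16, 0, 0.8], [0, 0, 0], 0],
    [[20, 0, 0.8], [0, 0, 0], 0],
    [[24, 0, 0.8], [0, 0, 0], 0],
    [[28, 0, 0.8], [0, 0, 0], 0],
    [[32, 0, 0.8], [0, 0, 0], 0],
    [[36, 0, 0.8], [0, 0, 0], 0],
    [[40, 0, 0.8], [0, 0, 0], 0]
  ]
}}

```text
clock: 7.98
eef_pos: [515.6, -163.2, 194.8]
ee_rot: [-180.0, 0.0, -85.4]
wrist_force: [-0.5, 2.5, 4.2]
finger_gap: 40.0
```

Call:
{"name": "carry_out", "arguments": {
  "increments": [
    [[3, 0, 0], [0, 0, 0], 0],
    [[6, 0, 0], [0, 0, 0], 0],
    [[9, 0, 0], [0, 0, 0], 0],
    [[12, 0, 0], [0, 0, 0], 0],
    [[14, 0, 0], [0, 0, 0], 0],
    [[15, 0, 0], [0, 0, 0], 0],
    [[16, 0, 0], [0, 0, 0], 0],
    [[16, 0, 0], [0, 0, 0], 0]
  ]
}}

```text
clock: 8.65
eef_pos: [516.9, -179.0, 194.9]
ee_rot: [-180.0, -0.0, -85.4]
wrist_force: [-0.2, 2.6, 5.1]
finger_gap: 39.7
```

Call:
{"name": "carry_out", "arguments": {
  "increments": [
    [[1, 0, 0], [0, 0, 0], 0],
    [[2, 0, 0], [0, 0, 0], 0],
    [[3, 0, 0], [0, 0, 0], 0],
    [[4, 0, 0], [0, 0, 0], 0],
    [[4, 0, 0], [0, 0, 0], 0]
  ]
}}

```text
clock: 9.07
eef_pos: [517.3, -182.9, 194.9]
ee_rot: [-180.0, -0.0, -85.4]
wrist_force: [0.3, 3.0, 6.3]
finger_gap: 39.8
```

Call:
{"name": "carry_out", "arguments": {
  "increments": [
    [[0.7, 0, 0], [0, 0, 0], 0],
    [[1.4, 0, 0], [0, 0, 0], 0],
    [[2, 0, 0], [0, 0, 0], 0],
    [[2, 0, 0], [0, 0, 0], 0]
  ]
}}

```text
clock: 9.4
eef_pos: [517.4, -184.5, 195.0]
ee_rot: [-180.0, 0.0, -85.4]
wrist_force: [-1.2, 7.4, 8.2]
finger_gap: 40.0
```

Call:
{"name": "carry_out", "arguments": {
  "increments": [
    [[0.5, 0, 0], [0, 0, 0], 0],
    [[1, 0, 0], [0, 0, 0], 0],
    [[1, 0, 0], [0, 0, 0], 0]
  ]
}}

```text
clock: 9.65
eef_pos: [517.4, -184.7, 194.9]
ee_rot: [-180.0, 0.1, -85.4]
wrist_force: [-2.3, 14.3, 9.3]
finger_gap: 40.0
```

Call:
{"name": "carry_out", "arguments": {
  "increments": [
    [[0, 0, 0], [0, 0, 0], 0.3],
    [[0, 0, 0], [0, 0, 0], 0.6],
    [[0, 0, 0], [0, 0, 0], 1],
    [[0, 0, 0], [0, 0, 0], 1],
    [[0, 0, 0], [0, 0, 0], 1],
    [[0, 0, 0], [0, 0, 0], 1],
    [[0, 0, 0], [0, 0, 0], 1],
    [[0, 0, 0], [0, 0, 0], 1],
    [[0, 0, -20], [0, 0, 0], 1],
    [[0, 0, -50], [0, 0, 0], 1],
    [[0, 0, -90], [0, 0, 0], 1],
    [[0, 0, -120], [0, 0, 0], 1],
    [[0, 0, -120], [0, 0, 0], 1]
  ]
}}

```text
clock: 10.73
eef_pos: [519.2, -186.2, 321.4]
ee_rot: [-179.4, -0.1, -85.3]
wrist_force: [1.2, -0.2, 0.2]
finger_gap: 87.5
```

```bash
python3 look.py 4; python3 - <<'E'
from m import *
for n,O in (('top',(525.5,-305.7)),('scene',(528.9,-309.1))):
    f=np.load(n+"4.npz"); W=world(n,f['d']);R=Ro.from_euler('z',4.6,degrees=True).as_matrix()[:2,:2]
    J=(W[...,:2]-np.array(O))@R; z=W[...,2]
    s=(np.abs(z-35.5)<4)&(np.abs(J[...,0])<24)&(J[...,1]>80)&(J[...,1]<180)
    p=J[s]; print(n,s.sum(),np.median(z[s]) if s.any() else 0, p.min(0),p.max(0))
E
```

```text
[ 519.23352263 -186.21585828  321.42969385] [-1.79425966e+02 -1.46596473e-01 -8.53243098e+01] [ 1.15814228 -0.21587382  0.16393474] 87.45228649683177
top 364 35.429718026625494 [-17.6855485   90.62118856] [ 22.66209938 151.7273231 ]
scene 332 34.83062028560062 [-22.06880605  81.3710638 ] [ 23.94470935 157.26564085]
```

View pics/l4.png

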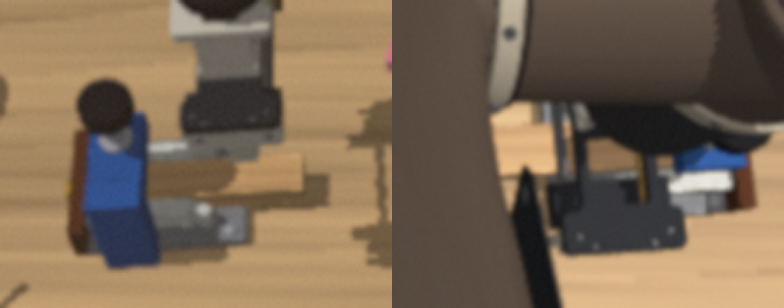

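```bash
python3 - <<'E'
from g import *
a=np.radians(-85.399);p=np.array([505.87,-43.28,212.96])+143*np.array([np.cos(a),np.sin(a),0])+[0,0,101.7]
print(p)
p,y=go(p,-85.399,[527.2,-307.4,359],-85.4)
E
```

```text
[ 517.34093396 -185.81917944  314.66      ]
shift [122.0, -0.1, -44.3] turn z 0.0 -> pose [527.23, -307.42, 358.96] yaw -85.399
```

Call:
{"name": "carry_out", "arguments": {
  "increments": [
    [[0, 0, -30], [0, 0, 0], 0],
    [[0, 0, -44.3], [0, 0, 0], 0],
    [[10, 0, -44.3], [0, 0, 0], 0],
    [[30, 0, -44.3], [0, 0, 0], 0],
    [[55, 0, -44.3], [0, 0, 0], 0],
    [[80, 0, -44.3], [0, 0, 0], 0],
    [[100, 0, -44.3], [0, 0, 0], 0],
    [[115, 0, -44.3], [0, 0, 0], 0],
    [[122, 0, -44.3], [0, 0, 0], 0],
    [[122, 0, -44.3], [0, 0, 0], 0],
    [[122, 0, -44.3], [0, 0, 0], 0],
    [[122, 0, -44.3], [0, 0, 0], 0],
    [[122, 0, -44.3], [0, 0, 0], 0]
  ]
}}

```text
clock: 11.92
eef_pos: [527.1, -306.6, 358.8]
ee_rot: [180.0, 0.0, -85.3]
wrist_force: [0.2, -0.9, 0.0]
finger_gap: 6.6
```

```bash
python3 look.py 5; python3 - <<'E'
from m import *
for n,O in (('top',(525.5,-305.7)),('scene',(528.9,-309.1))):
    f=np.load(n+"5.npz"); W=world(n,f['d']);R=Ro.from_euler('z',4.6,degrees=True).as_matrix()[:2,:2]
    J=(W[...,:2]-np.array(O))@R; z=W[...,2]
    s=(np.abs(z-35.5)<4)&(np.abs(J[...,0])<26)&(J[...,1]>80)&(J[...,1]<180)
    p=J[s]; print(n,s.sum(),np.median(z[s]) if s.any() else 0, p.min(0),p.max(0))
    for y in range(80,160,10):
        q=p[np.abs(p[:,1]-y)<3][:,0]; print(y,q.min().round(1) if len(q) else 0,q.max().round(1) if len(q) else 0)
E
```

```text
[ 527.09998562 -306.57335636  358.83815704] [ 1.79990832e+02  1.39336038e-02 -8.53429281e+01] [ 0.24036886 -0.88301962  0.03895342] 6.645233172762464
top 97 35.27868035830977 [-16.47149397 144.57760512] [ 22.91286697 158.24978766]
80 0 0
90 0 0
100 0 0
110 0 0
120 0 0
130 0 0
140 0 0
150 -16.5 22.9
scene 345 34.98653304518257 [-21.48997681  80.03349279] [ 23.64466549 159.45103811]
80 -18.1 19.9
90 -19.8 19.7
100 -20.2 21.9
110 -19.0 23.6
120 -19.8 20.5
130 -21.4 19.5
140 -21.5 19.5
150 -18.8 21.2
```

View pics/l5.png

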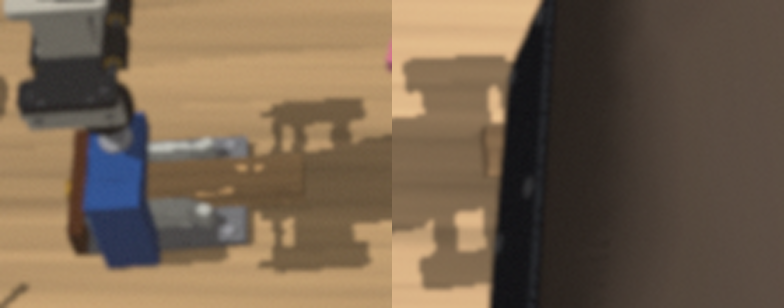

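The strip is straight in the channel, with its +y end at about 159 (home is 160). Next I press the knob.

Call:
{"name": "carry_out", "arguments": {
  "increments": [
    [[0, 0, 6], [0, 0, 0], 0],
    [[0, 0, 12], [0, 0, 0], 0],
    [[0, 0, 17], [0, 0, 0], 0],
    [[0, 0, 20], [0, 0, 0], 0],
    [[0, 0, 23], [0, 0, 0], 0],
    [[0, 0, 23], [0, 0, 0], 0],
    [[0, 0, 23], [0, 0, 0], 0],
    [[0, 0, 23], [0, 0, 0], 0]
  ]
}}

```text
clock: 12.68
eef_pos: [527.0, -307.4, 336.1]
ee_rot: [180.0, -0.0, -85.4]
wrist_force: [-1.4, 2.1, 3.1]
finger_gap: 0.6
```

Call:
{"name": "carry_out", "arguments": {
  "increments": [
    [[0, 0, 3], [0, 0, 0], 0],
    [[0, 0, 6], [0, 0, 0], 0],
    [[0, 0, 9], [0, 0, 0], 0],
    [[0, 0, 12], [0, 0, 0], 0],
    [[0, 0, 14], [0, 0, 0], 0],
    [[0, 0, 14], [0, 0, 0], 0],
    [[0, 0, 14], [0, 0, 0], 0]
  ]
}}

```text
clock: 13.27
eef_pos: [527.3, -307.5, 322.5]
ee_rot: [-180.0, -0.0, -85.4]
wrist_force: [-2.7, 1.9, 8.8]
finger_gap: 0.5
```

Call:
{"name": "carry_out", "arguments": {
  "increments": [
    [[0, 0, 2], [0, 0, 0], 0],
    [[0, 0, 4], [0, 0, 0], 0],
    [[0, 0, 5.6], [0, 0, 0], 0],
    [[0, 0, 5.6], [0, 0, 0], 0],
    [[0, 0, 5.6], [0, 0, 0], 0],
    [[0, 0, 5.6], [0, 0, 0], 0]
  ]
}}

```text
clock: 13.77
eef_pos: [527.2, -307.5, 317.6]
ee_rot: [-179.9, -0.1, -85.4]
wrist_force: [-4.0, 2.5, 12.6]
finger_gap: 0.9
```

```bash
python3 - <<'E'
from m import *
s=env.state(); print(s['eef_pos'],s['wrist_force'],"travel",161-(s['eef_pos'][2]-178.1))
p,d=env.camera("scene"); np.savez("scene6.npz",p=p,d=d)
c=p[180:300,130:240,::-1]; e=p[195:245,145:190,::-1]
cv2.imwrite("pics/l6.png",np.hstack([cv2.resize(c,(396,432),interpolation=2),cv2.resize(e,(389,432),interpolation=2)]))
O=(528.9,-309.1); W=world("scene",d);R=Ro.from_euler('z',4.6,degrees=True).as_matrix()[:2,:2]
J=(W[...,:2]-np.array(O))@R; z=W[...,2]
m=(np.abs(z-35.5)<4)&(np.abs(J[...,0])<26)&(J[...,1]>80)&(J[...,1]<180); print(J[m].min(0),J[m].max(0))
E
```

```text
[ 527.19446374 -307.53459507  317.64785017] [-3.98808816  2.49021056 12.63820051] travel 21.452149829854903
[-22.54744491  81.3232961 ] [ 22.07028145 159.37330546]
```

View pics/l6.png

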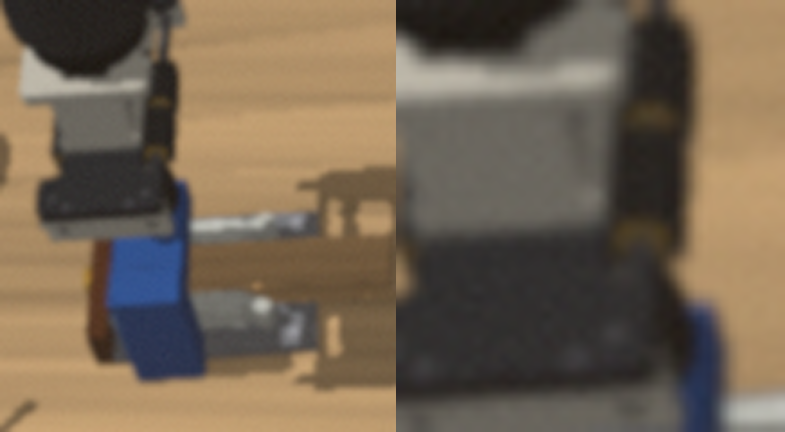

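Call:
{"name": "carry_out", "arguments": {
  "increments": [
    [[0, 0, 0], [0, 0, 0], 0],
    [[0, 0, 0], [0, 0, 0], 0],
    [[0, 0, 0], [0, 0, 0], 0],
    [[0, 0, 0], [0, 0, 0], 0]
  ]
}}

```text
clock: 14.15
eef_pos: [527.2, -307.5, 317.7]
ee_rot: [-179.9, -0.1, -85.4]
wrist_force: [-3.8, 3.4, 12.4]
finger_gap: 0.5
```

```bash
python3 - <<'E'
from workcell import env
s=env.state(); print(s['eef_pos'],s['wrist_force'],s['clock']); print(env.sign_off())
E
```

```text
[ 527.18448416 -307.51810154  317.70181356] [-3.83584433  3.42741527 12.42010018] 14.15
the job is handed in; nothing more can be done
None
```

The job is handed in at 14.2 s: the strip is home against the stop and released, and the plunger is held pressed.

- **Strip:** I gripped the larger honey-coloured strip near its unpainted end and slid it blue end first along the channel floor. At the stop it stalled and the push rose to about 14 N, and then I let go. Afterwards its outer end measured at about 158 to 159 mm in the jig frame (home is 160), within about a pixel, and it had not moved after the press.
- **Plunger:** It is held at about 21.4 mm travel with a 12.4 N push. Both agree with the middle of the green ring's range (18 to 26 mm).
- **Not checked by eye:** The gripper hides the green ring, and the blue end sits under the C-frame. Both rest on travel, force and the visible end of the strip.
- **Disagreement:** The two cameras differed by about 3 to 4 mm. I used the mean, and the contact with the jig and knob fitted it.
- **Other things on the bench:** I touched nothing else, but I took no final picture of the loose items.

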